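# Sort the windowsill: spices, salt egg and bottle stopper

### The job

Tidy the windowsill by putting each loose thing where it belongs: every spice jar into the rack cell whose mat has the colour of its lid, the brown egg-shaped salt shaker into the nest of the hen, and the green glass stopper, still head down, into the cork-lined dish. Each must end upright and resting fully on the floor of its place, and never be tipped over on the way.

Things in the scene. Friction and masses are not known exactly. Their poses are not given: they have to be found in the camera images.
- jar_red: Upright glass spice jar with a red lid, dark red contents: a plain cylinder 44 mm in diameter and 80 mm tall (lid is the top 20 mm), about 140 g. Origin at the centre of its underside, z up along its axis. It stands loose on the sill.
- jar_yellow: Upright glass spice jar with a yellow lid, ochre contents: a plain cylinder 44 mm in diameter and 80 mm tall (lid is the top 20 mm), about 140 g. Origin at the centre of its underside, z up along its axis. It stands loose on the sill.
- jar_blue: Upright glass spice jar with a blue lid, grey-violet contents: a plain cylinder 44 mm in diameter and 80 mm tall (lid is the top 20 mm), about 140 g. Origin at the centre of its underside, z up along its axis. It stands loose on the sill.
- egg: Brown egg-shaped ceramic salt shaker standing upright on a flat foot 28 mm across: 70 mm tall, widest (45 mm) from 26 to 37 mm above the foot, 39 mm wide at 50 mm, about 90 g. Origin at the centre of the foot, z up.
- stopper: Green glass bottle stopper standing head down on the sill: a disc head 36 mm across and 14 mm thick below, from which the straight plug, 20 mm in diameter, points up; 56 mm tall in all, about 60 g. Origin at the centre of the underside of the head, z up along the plug.
- pad_red: Red mat, 58 x 58 x 2 mm, on the floor of one cell of a fixed steel rack; marks the cell for the red-lidded jar. Origin: centre of its underside, 3 mm over the sill. Rack: a row of three cells along the mat's y, pitch 65 mm, each 62 x 62 mm inside; 3 mm walls and dividers, tops 35 mm over the sill; 68 mm wide along the mat's x, both long sides clear. Mats change cells between starts.
- pad_yellow: Yellow mat, 58 x 58 x 2 mm, on the floor of one cell of a fixed steel rack; marks the cell for the yellow-lidded jar. Origin: centre of its underside, 3 mm over the sill. Rack: a row of three cells along the mat's y, pitch 65 mm, each 62 x 62 mm inside; 3 mm walls and dividers, tops 35 mm over the sill; 68 mm wide along the mat's x, both long sides clear. Mats change cells between starts.
- pad_blue: Blue mat, 58 x 58 x 2 mm, on the floor of one cell of a fixed steel rack; marks the cell for the blue-lidded jar. Origin: centre of its underside, 3 mm over the sill. Rack: a row of three cells along the mat's y, pitch 65 mm, each 62 x 62 mm inside; 3 mm walls and dividers, tops 35 mm over the sill; 68 mm wide along the mat's x, both long sides clear. Mats change cells between starts.
- hen: Fixed white ceramic hen-shaped egg holder with a round nest in its back: 58 mm across inside (66 outside), flat floor 30 mm and rim 46 mm above the sill. Origin on the sill under the nest's centre, z up. Head along the hen's -x (centre 46 mm out, beak 68 mm, comb 83 mm high), tail along +x (to 62 mm out, 64 mm high); both flanks (+y, -y) clear above the rim.
- dish: Fixed round dark wooden dish lined with cork, for bottle stoppers: 62 to 70 mm across inside (widening upward), floor 4 mm and rim 12 mm above the sill, 76 mm across outside. Origin on the sill under its centre, z up.

How it is judged:
By the outcome, as a careful person would: the job done as asked, in the order asked, and still so for the second after the job is handed in, with the robot touching nothing.
It also fails if it takes over 144 s, if anything falls off the work surface, if the arm or the gripper's body presses on something with over 40 N, if the wrist force passes 120 N, or if a joint passes its speed limit or range.

### The arm

A 7-joint arm with a two-finger parallel gripper is mounted at the origin on the work surface. World frame = base frame: x ahead of the robot, y to its left, z up, the work surface at z = 0. Lengths are in m, angles in rad, forces in N, time in s.
With the tool pointing down it reaches from about 0.4 to 0.85 m from the base axis. Payload 10.4 kg.
Tool frame: the origin (TCP) lies midway between the tips of the shut fingers; the grasp point (between the pads) lies 19 mm behind it; z points along the fingers, y is the line along which they close (so a half turn about z gives the same grasp; the last joint's range is limited). The gripper opens to 87 mm and grips with 3 to 60 N. Pads are 19 mm wide; open, the fingers measure 117 mm over their backs; the gripper's body (75 mm by 190 mm) begins 51 mm behind the grasp point.
Start: joints at [1.235, 0.332, -0.065, 1.46, 0.022, 1.35, -0.088], TCP at [0.192, -0.595, 0.223] pointing down, gripper open.
Joint ranges: [-2.6, 2.6], [-0.5, 2.12], [-1.47, 1.34], [0.16, 2.42], [-1.27, 4.41], [0.06, 2.06], [-2.6, 2.6]. Speed limits (rad/s): [2.22, 2.22, 2.79, 2.79, 3.14, 3.14, 3.14].

### API

Orientations are given as a unit quaternion [x, y, z, w].
In Python, from bench import sensors, eyes, order gives the robot as it stands.
- The arm moves only by the tool arm_command, never from a script. Its argument "steps" is a list of rows, each an object with "rot": the turn, a rotation vector about the world's x, y, z in degrees, a list of three; "slide": the shift along the world's x, y, z in m, a list of three; "grip": the opening, from 0 (shut) to 1 (fully open). A call has exactly 8 rows; each row shifts and turns the commanded pose from where the row before left it; what a row does not reach is not made up. A row lasts 1/8 s, in which the tool goes at most 62.5 mm and 10.7 degrees, less where a joint would pass 70% of its speed; a pose out of reach is approached as far as the arm can. A call with a gripper value outside its range is refused whole. The fingers move at their own pace and stop on an object; "newtons" is the grip in N (left out, the last holds). Time passes only in rows, so rows that do not move let the fingers close, or fill a call up. It gives the time, the measured TCP pose, the force, the opening and the grip force at its end, in the units of the state.
- sensors.read_state(): the state, without advancing time (a new reading comes with each control period).
- eyes.camera(name): name is "side" or "top" or "wrist"; returns a dict with "pixels" (420x560x3 uint8, red, green, blue), "intrinsics" (3x3 intrinsics, pixels), "k1" (the pictures are not rectified: a ray, as slopes to the right and down, at radius r is drawn at 1 + k1 r^2 times it, then the intrinsics apply), "pose" (4x4, takes a point from camera to world coordinates). Camera axes: x right, y down, z forward; pixel columns grow to the right and rows downward; lengths in m; the calibration is good to about 2 mm. A picture is of the moment at which its call begins. There is no depth.
- order.close_job(): hands the job in; it is judged then, once.
Trained networks look in a picture, given as the dict that the camera call returned (one of the last four; its "shot" number tells which), for a name from the list of things; names that differ only in an ending like _2 or _b are one class to them, and where a whole thing is asked for, a point or a joint stands for the part that bears it (a point fixed in the world has none). Each returns a list of dicts, best first, with "conf" (0 to 1); they miss things now and then, are a little off and sometimes report something else, mostly with a low value. They report only what shows in the picture. A call takes as long as a camera call.
- eyes.look_for(name, picture): "bbox" ([left, top, right, bottom] in pixels, round what is visible of it).
The state is a dict: "time": time; "joint_positions": joint angles; "joint_vel": joint speeds; "joint_torque": joint torques, N m; "ee_pos": TCP position; "eef_rot": TCP orientation; "ft_force": force on the tool from outside, world axes, zero at the start; "torque": the same for the moment, N m; "width": finger opening in m; "grip_force": force on a finger pad.
Only numpy, scipy, OpenCV 4.12 (cv2) and the standard library are available. Lean on these libraries where they do the work, as an engineer would, in place of code of your own. Each camera call takes 0.05 s, during which the arm holds its last target. There are 200 camera calls.

## Working session

There is one attempt and no reset: what is moved stays moved. The work goes in short steps, Python scripts to look and compute and a tool call to move; the robot and the scene stay as the last step left them, time stands still between calls to the robot, and variables do not carry over. Pictures are saved under pics/ and viewed, at most 14 in all, crops included, and the job is handed in when it is done.

Besides the shell and the picture viewer there is one more tool, called as name(argument=value, ...), one argument or row to a line, values as JSON. arm_command: Moves the arm, as the interface text tells. Its arguments: {"type":"object","properties":{"steps":{"type":"array","items":{"type":"object","properties":{"rot":{"type":"array","items":{"type":"number"}},"slide":{"type":"array","items":{"type":"number"}},"grip":{"type":"number"}}}},"newtons":{"type":"number"}},"required":["steps"]}

```bash
mkdir -p pics; ls; cat > h.py <<'E'
import numpy as np, cv2
from bench import sensors, eyes, order
N=['jar_red','jar_yellow','jar_blue','egg','stopper','pad_red','pad_yellow','pad_blue','hen','dish']
def save(p,n): cv2.imwrite(f'pics/{n}.png',p['pixels'][:,:,::-1])
def ray(p,u,v):
    K=np.array(p['intrinsics']);T=np.array(p['pose'])
    d=np.array([(u-K[0,2])/K[0,0],(v-K[1,2])/K[1,1]]);s=d.copy()
    for _ in range(20): s=d/(1+p['k1']*(s@s))
    r=T[:3,:3]@np.array([s[0],s[1],1]); return T[:3,3],r/np.linalg.norm(r)
def atz(p,u,v,z):
    o,r=ray(p,u,v); return o+r*(z-o[2])/r[2]
def proj(p,X):
    K=np.array(p['intrinsics']);T=np.array(p['pose'])
    c=T[:3,:3].T@(np.array(X)-T[:3,3]);s=c[:2]/c[2];s=s*(1+p['k1']*(s@s))
    return K[0,0]*s[0]+K[0,2],K[1,1]*s[1]+K[1,2]
def tri(obs):
    A=np.zeros((3,3));b=np.zeros(3);L=[ray(*x) for x in obs]
    for o,r in L: M=np.eye(3)-np.outer(r,r);A+=M;b+=M@o
    X=np.linalg.solve(A,b); return X,max(np.linalg.norm(np.cross(X-o,r)) for o,r in L)
E
python3 - <<'E'
from h import *
np.set_printoptions(precision=3,suppress=True)
s=sensors.read_state();print(s)
for c in ['top','side','wrist']:
    p=eyes.camera(c);save(p,c+'0');print(c,np.array(p['pose'])[:3],p['k1'],np.array(p['intrinsics']).ravel())
    for n in N:
        for d in eyes.look_for(n,p)[:2]: print(n,np.round(d['bbox'],1),round(d['conf'],2))
E
```

```text
pics
{'time': 0.0, 'joint_positions': array([ 1.235,  0.333, -0.065,  1.461,  0.022,  1.35 , -0.089]), 'joint_vel': array([-0.002, -0.002, -0.001,  0.001,  0.001, -0.   ,  0.001]), 'joint_torque': array([  0.   , -62.326,   0.025, -38.99 ,  -0.061,   0.04 ,   0.   ]), 'ee_pos': array([ 0.192, -0.594,  0.222]), 'eef_rot': array([ 0.988,  0.156, -0.   , -0.001]), 'ft_force': array([ 0.387, -0.109, -0.448]), 'torque': array([-0.028,  0.018,  0.018]), 'grip_force': 0.0, 'width': 0.08717179790376269}
top [[ 0.014 -0.998  0.054  0.521]
 [-1.    -0.012  0.028 -0.019]
 [-0.027 -0.054 -0.998  0.965]] 0.01610735519048564 [398.724   0.    278.931   0.    398.724 217.936   0.      0.      1.   ]
jar_red [238.4 218.7 258.4 235. ] 0.81
jar_yellow [279.5 264.7 295.7 284.9] 0.59
jar_blue [299.8 216.4 318.6 237.8] 0.89
egg [194.  267.6 209.8 289.3] 0.67
stopper [355.  273.  372.5 292.4] 0.61
pad_red [264.7 155.5 291.4 179.3] 0.58
pad_yellow [238.4 162.9 261.  187.8] 0.71
pad_blue [288.7 160.4 315.4 177.4] 0.9
hen [111.6 211.6 149.6 263.8] 0.83
dish [418.4 223.6 453.7 256.6] 0.9
side [[-0.795 -0.346  0.498  0.091]
 [-0.606  0.456 -0.652  0.588]
 [-0.002 -0.82  -0.572  0.574]] -0.07971344568167854 [387.464   0.    278.896   0.    387.464 209.027   0.      0.      1.   ]
jar_red [244.8 208.8 266.  244.5] 0.77
jar_yellow [307.7 210.4 331.5 249.7] 0.67
jar_blue [283.  184.4 301.1 219.5] 0.82
jar_blue [135.4 286.6 185.9 341.1] 0.45
egg [253.8 270.1 279.7 302.4] 0.58
stopper [359.6 190.  366.6 213.3] 0.73
pad_red [223.  201.3 235.9 209.8] 0.52
pad_blue [239.2 189.3 251.6 195.5] 0.65
pad_blue [308.7 209.3 330.  247.2] 0.21
hen [135.  285.8 188.  341.7] 0.86
dish [347.5 163.9 365.3 178.7] 0.86
wrist [[ 0.308 -0.92  -0.242  0.259]
 [-0.951 -0.298 -0.079 -0.574]
 [ 0.001  0.255 -0.967  0.385]] 0.0031856939545949034 [341.307   0.    283.005   0.    341.307 212.106   0.      0.      1.   ]
```

```bash
python3 - <<'E'
import cv2
a=cv2.imread('pics/top0.png')[120:320,90:480];b=cv2.imread('pics/side0.png')
cv2.imwrite('pics/topc.png',cv2.resize(a,None,fx=2,fy=2,interpolation=2))
cv2.imwrite('pics/sidec.png',cv2.resize(b[130:370,110:410],None,fx=2.5,fy=2.5,interpolation=2))
E
```

```text
(no output)
```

View pics/topc.png

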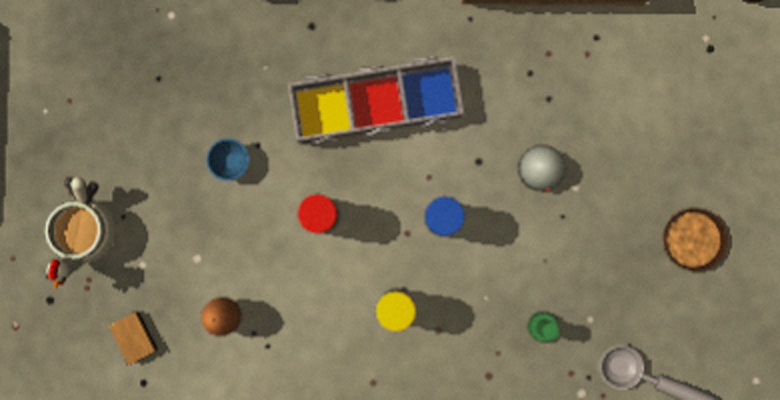

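View pics/sidec.png

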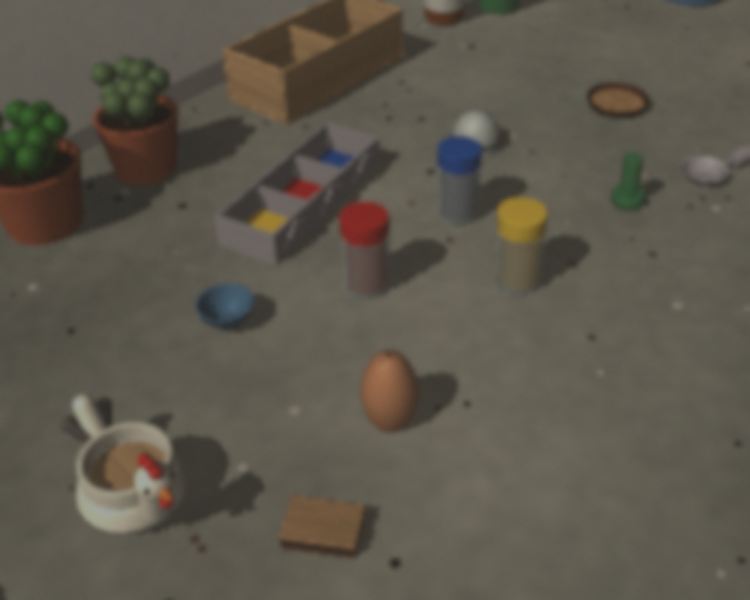

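The top view shows the lids at about crop (318,214) red, (445,216) blue and (396,311) yellow. The egg is at (221,316), the stopper at (544,326), the rack is top centre, the hen is at (75,230) with its head towards the lower left, and the dish is at (694,239). The side view confirms that everything is upright and that the mats run yellow, red, blue.

```bash
python3 - <<'E'
from h import *
np.set_printoptions(precision=4,suppress=True)
t=eyes.camera('top');s=eyes.camera('side')
T=lambda x,y:(t,x/2+90-.25,y/2+120-.25); S=lambda x,y:(s,x/2.5+110-.3,y/2.5+130-.3)
for n,a,b in [('red',(318,214),(365,217)),('blue',(445,216),(460,148)),('yel',(396,311),(522,213)),
 ('stop',(545,326),(632,156)),('dish',(694,239),(618,99)),('hen',(75,230),(124,455)),('egg',(221,316),(390,392)),
 ('r1',(290,85),(330,128)) if 0 else ('rc_y',(298,141),(276,245)),('rc2',(290,85),(219,218)),('rc3',(462,112),(378,146)),('rc4',(455,58),(330,129))]:
    print(n,*tri([T(*a),S(*b)]))
for n,c in [('tail',(80,185)),('head',(56,268))]: print(n,atz(*T(*c),.06))
E
```

```text
red [0.5483 0.0728 0.0751] 0.00013727980256077063
blue [ 0.5477 -0.0691  0.076 ] 8.101721871710423e-05
yel [ 0.442  -0.0157  0.0749] 0.0002734923063028728
stop [ 0.4231 -0.1854  0.0557] 0.0035192512717907797
dish [ 0.5259 -0.3684  0.0054] 0.000718461552117162
hen [0.5277 0.3598 0.0441] 0.0010967630938018653
egg [0.4284 0.1889 0.0294] 0.0003480835109818542
rc_y [0.6358 0.1029 0.022 ] 0.0011229292242835786
rc2 [0.7015 0.1126 0.0299] 0.0011439564629493017
rc3 [ 0.6728 -0.0918  0.0203] 0.0010021411305181336
rc4 [ 0.7361 -0.0834  0.0231] 0.002074744243671375
tail [0.5785 0.3484 0.06  ]
head [0.4833 0.3726 0.06  ]
```

arm_command(
  steps=[
    {"slide":[0.02,0.04,0],"rot":[0,0,5]},
    {"slide":[0.022,0.042,0],"rot":[0,0,5]},
    {"slide":[0.022,0.042,0],"rot":[0,0,5]},
    {"slide":[0.022,0.042,0],"rot":[0,0,5]},
    {"slide":[0.022,0.042,0],"rot":[0,0,5]},
    {"slide":[0.022,0.042,0],"rot":[0,0,5]},
    {"slide":[0.022,0.042,0],"rot":[0,0,5]},
    {"slide":[0.022,0.042,0],"rot":[0,0,5]},
  ],
)

```text
schema error: expected keys rot, slide, grip
```

arm_command(
  steps=[
    {"slide":[0.022,0.042,0],"rot":[0,0,5],"grip":1},
    {"slide":[0.022,0.042,0],"rot":[0,0,5]},
    {"slide":[0.022,0.042,0],"rot":[0,0,5]},
    {"slide":[0.022,0.042,0],"rot":[0,0,5]},
    {"slide":[0.022,0.042,0],"rot":[0,0,5]},
    {"slide":[0.022,0.042,0],"rot":[0,0,6]},
    {"slide":[0.022,0.042,0],"rot":[0,0,6]},
    {"slide":[0.01,0.022,0],"rot":[0,0,0]},
  ],
)

```text
schema error: expected keys rot, slide, grip
```

```bash
cat >> h.py <<'E'
from scipy.spatial.transform import Rotation as R
def st():
    s=sensors.read_state();y=R.from_quat(s['eef_rot']).as_matrix()[:,1]
    print('t',s['time'],'tcp',np.round(s['ee_pos'],4),'q',np.round(s['eef_rot'],3),'yaw',np.round(np.degrees(np.arctan2(y[1],y[0])),1),'w',s['width'],'g',s['grip_force'],'f',np.round(s['ft_force'],1))
E
python3 - <<'E'
from h import *
st();p=eyes.camera('wrist');save(p,'w1');print(np.round(p['pose'],3))
for n in N:
    for d in eyes.look_for(n,p)[:1]: print(n,np.round(d['bbox'],1),round(d['conf'],2))
E
```

```text
t 1.75 tcp [ 0.1923 -0.5947  0.2226] q [0.988 0.156 0.    0.   ] yaw -72.1 w 0.08672032165154113 g 0.0 f [-0.2  0.  -0. ]
[[ 0.308 -0.92  -0.242  0.259]
 [-0.951 -0.298 -0.079 -0.574]
 [ 0.001  0.255 -0.967  0.385]
 [ 0.     0.     0.     1.   ]]
```

View pics/w1.png

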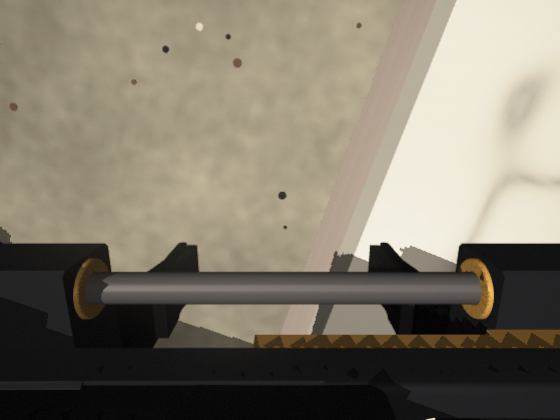

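The wrist image shows bare sill, and only the gripper in the lower third (rows above 245). Each row needs all three keys, so I'm resending.

arm_command(
  steps=[
    {"slide":[0.02,0.04,0],"rot":[0,0,5],"grip":1},
    {"slide":[0.022,0.042,0],"rot":[0,0,5],"grip":1},
    {"slide":[0.022,0.042,0],"rot":[0,0,5],"grip":1},
    {"slide":[0.022,0.042,0],"rot":[0,0,5],"grip":1},
    {"slide":[0.022,0.042,0],"rot":[0,0,5],"grip":1},
    {"slide":[0.022,0.042,0],"rot":[0,0,5],"grip":1},
    {"slide":[0.022,0.042,0],"rot":[0,0,5],"grip":1},
    {"slide":[0.022,0.042,0],"rot":[0,0,5],"grip":1},
  ],
)

```text
time: 3.3
ee_pos: [0.3669, -0.2593, 0.2228]
eef_rot: [0.874, 0.485, 0.0, 0.0]
ft_force: [0.2, -0.0, -0.2]
width: 0.0872
grip_force: 0.0
```

arm_command(
  steps=[
    {"slide":[0.022,0.042,0],"rot":[0,0,5],"grip":1},
    {"slide":[0.022,0.042,0],"rot":[0,0,5],"grip":1},
    {"slide":[0.022,0.042,0],"rot":[0,0,5],"grip":1},
    {"slide":[0.022,0.042,0],"rot":[0,0,5],"grip":1},
    {"slide":[0.022,0.042,0],"rot":[0,0,5],"grip":1},
    {"slide":[0.022,0.042,0],"rot":[0,0,6],"grip":1},
    {"slide":[0.022,0.042,0],"rot":[0,0,6],"grip":1},
    {"slide":[0.01,0.022,0],"rot":[0,0,5],"grip":1},
  ],
)

```text
time: 4.3
ee_pos: [0.5309, 0.0578, 0.2227]
eef_rot: [0.641, 0.768, 0.0, -0.0]
ft_force: [-0.8, -0.3, 0.1]
width: 0.0867
grip_force: 0.0
```

```bash
python3 - <<'E'
from h import *
st();p=eyes.camera('wrist');save(p,'w2');print(np.round(p['pose'],3))
for n in N:
    for d in eyes.look_for(n,p)[:1]: print(n,np.round(d['bbox'],1),round(d['conf'],2))
E
```

```text
t 4.3 tcp [0.5309 0.0578 0.2227] q [ 0.641  0.768  0.    -0.   ] yaw 10.3 w 0.08672632208701628 g 0.0 f [-0.8 -0.3  0.1]
[[ 0.984  0.172  0.045  0.519]
 [ 0.178 -0.952 -0.25   0.125]
 [ 0.     0.254 -0.967  0.385]
 [ 0.     0.     0.     1.   ]]
jar_red [284.  158.5 330.3 211.6] 0.71
jar_yellow [154.8 213.4 215.4 269. ] 0.69
jar_blue [257.4 303.5 300.8 333.9] 0.86
egg [174.1   8.5 226.3  64.7] 0.78
stopper [174.9   7.7 222.5  65.8] 0.7
pad_red [388.3 228.9 431.6 271.3] 0.92
pad_yellow [387.6 168.3 441.1 212.6] 0.81
pad_blue [157.5 343.  175.3 345.8] 0.4
hen [176.3  10.7 226.1  64.4] 0.65
```

View pics/w2.png

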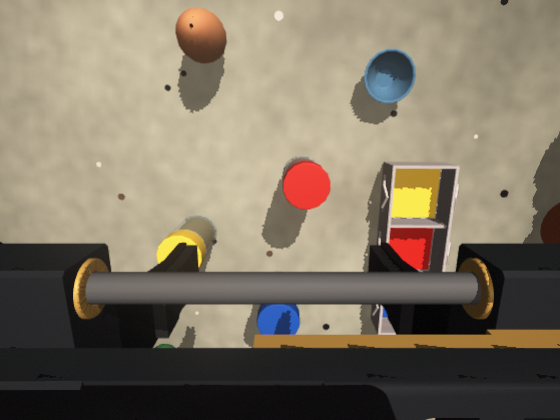

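The wrist view shows the red lid at (306,185), the egg at (200,35), the yellow lid partly hidden at about (181,254), the rack end at (383,164)-(459,165) and its divider at v≈223.

```bash
python3 - <<'E'
from h import *
np.set_printoptions(precision=4,suppress=True)
p=eyes.camera('wrist');t=eyes.camera('top');T=lambda x,y:(t,x/2+90-.25,y/2+120-.25)
W=lambda x,y:(p,x,y)
print('red',atz(*W(306.5,185.5),.08),atz(*T(318,214),.08),*tri([W(306.5,185.5),T(318,214)]))
print('blue',atz(*T(445,216),.08),'yel',atz(*T(396,311),.08))
print('egg',*tri([W(201,35),T(221,316)]))
for a,b in [((383,164),(298,141)),((459,165),(290,85))]:
    print(atz(*W(*a),.035),atz(*T(*b),.035),*tri([W(*a),T(*b)]))
print('div',atz(*W(383,223),.035),atz(*W(446,224),.035))
print('far',atz(*T(462,112),.035),atz(*T(455,58),.035))
for nm,lo,hi in [('pad_red',(140,60,40),0)]: pass
# mat centroids in top by colour
im=t['pixels'][145:195,230:325].astype(int)
r,g,b=im[...,0],im[...,1],im[...,2]
for n,m in [('red',(r>110)&(g<60)),('yel',(r>90)&(b<60)&(g>60)),('blue',(b>90)&(r<70))]:
    ys,xs=np.where(m);print(n,len(xs),atz(t,xs.mean()+230,ys.mean()+145,.005))
E
```

```text
red [0.5493 0.071  0.08  ] [0.5481 0.0722 0.08  ] [0.5483 0.0718 0.0855] 0.0004314118971720719
blue [ 0.5477 -0.0689  0.08  ] yel [ 0.4422 -0.0159  0.08  ]
egg [0.4293 0.1874 0.0328] 0.0009376131979056462
[0.6266 0.0986 0.035 ] [0.635 0.102 0.035] [0.6334 0.1006 0.0234] 0.004154533352104089
[0.7033 0.1109 0.035 ] [0.7014 0.1127 0.035 ] [0.6999 0.1114 0.0419] 0.0003374588456319559
div [0.642  0.0375 0.035 ] [0.7086 0.0479 0.035 ]
far [ 0.6712 -0.0901  0.035 ] [ 0.7351 -0.0814  0.035 ]
red 488 [0.6876 0.0119 0.005 ]
yel 243 [0.6886 0.0649 0.005 ]
blue 329 [ 0.6981 -0.0612  0.005 ]
```

arm_command(
  steps=[
    {"slide":[0.018,0.014,-0.03],"rot":[0,0,0],"grip":1},
    {"slide":[0,0,-0.045],"rot":[0,0,0],"grip":1},
    {"slide":[0,0,-0.045],"rot":[0,0,0],"grip":1},
    {"slide":[0,0,-0.04],"rot":[0,0,0],"grip":1},
    {"slide":[0,0,-0.02],"rot":[0,0,0],"grip":1},
    {"slide":[0,0,0],"rot":[0,0,0],"grip":0.4},
    {"slide":[0,0,0],"rot":[0,0,0],"grip":0.4},
    {"slide":[0,0,0],"rot":[0,0,0],"grip":0.4},
  ],
  newtons=20,
)

```text
time: 5.95
ee_pos: [0.5494, 0.0694, 0.0441]
eef_rot: [0.643, 0.766, 0.001, 0.001]
ft_force: [0.2, 0.3, 0.7]
width: 0.0647
grip_force: 0.0
```

arm_command(
  steps=[
    {"slide":[0,0,0],"rot":[0,0,0],"grip":0.2},
    {"slide":[0,0,0],"rot":[0,0,0],"grip":0.2},
    {"slide":[0,0,0],"rot":[0,0,0],"grip":0.2},
    {"slide":[0,0,0],"rot":[0,0,0],"grip":0.2},
    {"slide":[0,0,0],"rot":[0,0,0],"grip":0.2},
    {"slide":[0,0,0.01],"rot":[0,0,0],"grip":0.2},
    {"slide":[0,0,0.03],"rot":[0,0,0],"grip":0.2},
    {"slide":[0,0,0.04],"rot":[0,0,0],"grip":0.2},
  ],
)

```text
time: 6.95
ee_pos: [0.5471, 0.0692, 0.1227]
eef_rot: [0.643, 0.766, -0.001, -0.001]
ft_force: [0.5, -0.4, -0.3]
width: 0.0434
grip_force: 20.0
```

arm_command(
  steps=[
    {"slide":[0.02,-0.008,0.004],"rot":[0,0,0],"grip":0.2},
    {"slide":[0.03,-0.013,0],"rot":[0,0,0],"grip":0.2},
    {"slide":[0.03,-0.013,0],"rot":[0,0,0],"grip":0.2},
    {"slide":[0.03,-0.013,0],"rot":[0,0,0],"grip":0.2},
    {"slide":[0.02,-0.008,0],"rot":[0,0,0],"grip":0.2},
    {"slide":[0.008,-0.005,0],"rot":[0,0,0],"grip":0.2},
    {"slide":[0,0,0],"rot":[0,0,0],"grip":0.2},
    {"slide":[0,0,0],"rot":[0,0,0],"grip":0.2},
  ],
)

```text
time: 7.95
ee_pos: [0.6856, 0.01, 0.1267]
eef_rot: [0.643, 0.766, -0.0, -0.0]
ft_force: [0.1, -0.2, -1.8]
width: 0.0436
grip_force: 20.0
```

```bash
python3 - <<'E'
from h import *
st();p=eyes.camera('wrist');s=eyes.camera('side')
save(s,'s3'); c=cv2.resize(s['pixels'][130:270,180:320,::-1],None,fx=3,fy=3,interpolation=2)
w=p['pixels'][:,:,::-1][:350,150:510]; w=cv2.resize(w,(432,420))
cv2.imwrite('pics/m3.png',np.hstack([w,c]))
np.savez('w3.npz',pose=p['pose'],K=p['intrinsics'],k1=p['k1'])
E
```

```text
t 7.95 tcp [0.6856 0.01   0.1267] q [ 0.643  0.766 -0.    -0.   ] yaw 10.0 w 0.04360045061375001 g 19.951971124392003 f [ 0.1 -0.2 -1.8]
```

View pics/m3.png

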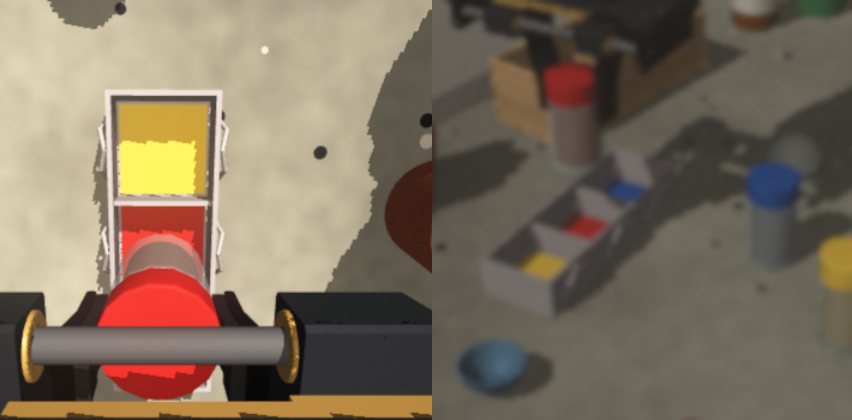

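The jar hangs upright over the rack. The rack's end corners are at mosaic (106,90) and (222,90), the divider is at v≈201, and the jar looks centred across the cell.

```bash
python3 - <<'E'
from h import *
z=np.load('w3.npz');p=dict(pose=z['pose'],intrinsics=z['K'],k1=float(z['k1']))
c=[atz(p,a/1.2+150,b/1.2,.035) for a,b in [(106,90),(222,90),(110,201),(215,201)]]
print(np.round(c,4)); e=(c[0]+c[1])/2; d=(c[2]+c[3])/2; u=(d-e);print(np.hypot(*u[:2]),np.degrees(np.arctan2(u[0],-u[1])))
u/=np.linalg.norm(u)
for n,k in [('y',34),('r',99),('b',164)]: print(n,np.round(e+u*k/1000,4))
print('via div', np.round(d+u*.0325,4))
E
```

```text
[[0.6379 0.1033 0.035 ]
 [0.7041 0.1149 0.035 ]
 [0.6493 0.04   0.035 ]
 [0.7134 0.0513 0.035 ]]
0.06430349766846387 9.314683445980021
y [0.6765 0.0755 0.035 ]
r [0.687  0.0114 0.035 ]
b [ 0.6975 -0.0528  0.035 ]
via div [0.6866 0.0136 0.035 ]
```

arm_command(
  steps=[
    {"slide":[0.001,0,-0.02],"rot":[0,0,0],"grip":0.2},
    {"slide":[0,0,-0.025],"rot":[0,0,0],"grip":0.2},
    {"slide":[0,0,-0.02],"rot":[0,0,0],"grip":0.2},
    {"slide":[0,0,-0.008],"rot":[0,0,0],"grip":0.2},
    {"slide":[0,0,-0.004],"rot":[0,0,0],"grip":0.2},
    {"slide":[0,0,-0.001],"rot":[0,0,0],"grip":0.2},
    {"slide":[0,0,0],"rot":[0,0,0],"grip":0.2},
    {"slide":[0,0,0],"rot":[0,0,0],"grip":0.2},
  ],
)

```text
time: 9.05
ee_pos: [0.6877, 0.0093, 0.0491]
eef_rot: [0.643, 0.766, 0.0, 0.0]
ft_force: [0.5, 0.8, -1.9]
width: 0.0436
grip_force: 20.0
```

arm_command(
  steps=[
    {"slide":[0,0,-0.001],"rot":[0,0,0],"grip":0.2},
    {"slide":[0,0,0],"rot":[0,0,0],"grip":0.2},
    {"slide":[0,0,0],"rot":[0,0,0],"grip":0.8},
    {"slide":[0,0,0],"rot":[0,0,0],"grip":0.8},
    {"slide":[0,0,0],"rot":[0,0,0],"grip":0.8},
    {"slide":[0,0,0.02],"rot":[0,0,0],"grip":0.8},
    {"slide":[0,0,0.05],"rot":[0,0,0],"grip":0.8},
    {"slide":[0,0,0.05],"rot":[0,0,0],"grip":0.8},
  ],
)

```text
time: 10.05
ee_pos: [0.6873, 0.0095, 0.1704]
eef_rot: [0.643, 0.766, 0.0, 0.0]
ft_force: [1.0, 0.8, 0.6]
width: 0.069
grip_force: 0.0
```

arm_command(
  steps=[
    {"slide":[-0.02,-0.002,0],"rot":[0,0,0],"grip":1},
    {"slide":[-0.04,-0.004,0],"rot":[0,0,0],"grip":1},
    {"slide":[-0.04,-0.004,0],"rot":[0,0,0],"grip":1},
    {"slide":[-0.04,-0.004,0],"rot":[0,0,0],"grip":1},
    {"slide":[-0.04,-0.004,0],"rot":[0,0,0],"grip":1},
    {"slide":[-0.04,-0.004,0],"rot":[0,0,0],"grip":1},
    {"slide":[-0.024,-0.004,0],"rot":[0,0,0],"grip":1},
    {"slide":[0,0,0],"rot":[0,0,0],"grip":1},
  ],
)

```text
time: 11.05
ee_pos: [0.4427, -0.0171, 0.1689]
eef_rot: [0.643, 0.765, -0.001, 0.002]
ft_force: [1.0, -0.2, 0.3]
width: 0.0871
grip_force: 0.0
```

```bash
python3 - <<'E'
from h import *
st();p=eyes.camera('wrist');s=eyes.camera('side')
c=cv2.resize(s['pixels'][130:270,180:320,::-1],None,fx=3,fy=3,interpolation=2)
w=p['pixels'][:,:,::-1][:350,150:510]; w=cv2.resize(w,(432,420))
cv2.imwrite('pics/m4.png',np.hstack([w,c]))
np.savez('w4.npz',pose=p['pose'],K=p['intrinsics'],k1=p['k1'])
E
```

```text
t 11.05 tcp [ 0.4427 -0.0171  0.1689] q [ 0.643  0.765 -0.001  0.002] yaw 9.9 w 0.08710021806543912 g 0.0 f [ 1.  -0.2  0.3]
```

View pics/m4.png

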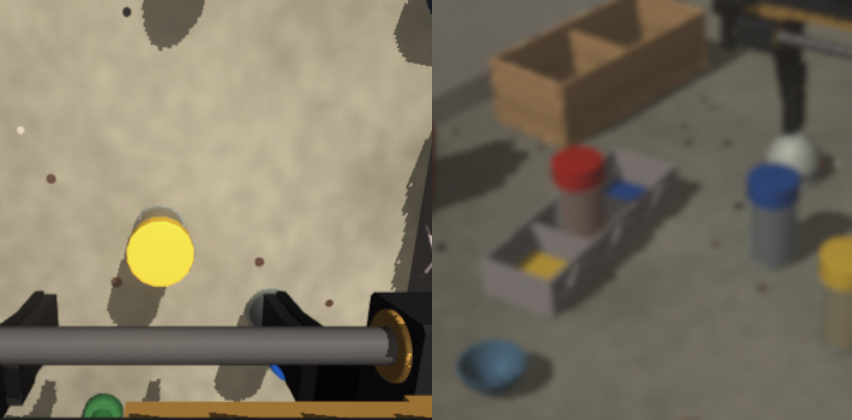

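The red jar stands upright in the middle cell. The yellow lid is at mosaic (160,253), between the fingers.

```bash
python3 - <<'E'
from h import *
z=np.load('w4.npz');p=dict(pose=z['pose'],intrinsics=z['K'],k1=float(z['k1']))
print(atz(p,160/1.2+150,253/1.2,.08))
E
```

```text
[ 0.44283042 -0.01404871  0.08      ]
```

arm_command(
  steps=[
    {"slide":[0,0.002,-0.025],"rot":[0,0,0],"grip":1},
    {"slide":[0,0,-0.045],"rot":[0,0,0],"grip":1},
    {"slide":[0,0,-0.04],"rot":[0,0,0],"grip":0.8},
    {"slide":[0,0,-0.015],"rot":[0,0,0],"grip":0.7},
    {"slide":[0,0,0],"rot":[0,0,0],"grip":0.2},
    {"slide":[0,0,0],"rot":[0,0,0],"grip":0.2},
    {"slide":[0,0,0],"rot":[0,0,0],"grip":0.2},
    {"slide":[0,0,0],"rot":[0,0,0],"grip":0.2},
  ],
)

```text
time: 12.15
ee_pos: [0.4441, -0.0149, 0.0436]
eef_rot: [0.643, 0.766, 0.0, 0.001]
ft_force: [-1.2, -0.1, 7.6]
width: 0.0432
grip_force: 20.0
```

arm_command(
  steps=[
    {"slide":[0,0,0],"rot":[0,0,0],"grip":0.2},
    {"slide":[0,0,0],"rot":[0,0,0],"grip":0.2},
    {"slide":[0,0,0],"rot":[0,0,0],"grip":0.2},
    {"slide":[0,0,0.01],"rot":[0,0,0],"grip":0.2},
    {"slide":[0,0,0.03],"rot":[0,0,0],"grip":0.2},
    {"slide":[0,0,0.04],"rot":[0,0,0],"grip":0.2},
    {"slide":[0,0,0.03],"rot":[0,0,0],"grip":0.2},
    {"slide":[0,0,0.02],"rot":[0,0,0],"grip":0.2},
  ],
)

```text
time: 13.15
ee_pos: [0.4437, -0.0146, 0.1746]
eef_rot: [0.643, 0.766, 0.0, 0.001]
ft_force: [0.9, -0.5, -1.9]
width: 0.0435
grip_force: 19.9
```

arm_command(
  steps=[
    {"slide":[0.02,0.008,0],"rot":[0,0,0],"grip":0.2},
    {"slide":[0.04,0.016,0],"rot":[0,0,0],"grip":0.2},
    {"slide":[0.045,0.017,0],"rot":[0,0,0],"grip":0.2},
    {"slide":[0.045,0.017,0],"rot":[0,0,0],"grip":0.2},
    {"slide":[0.045,0.017,0],"rot":[0,0,0],"grip":0.2},
    {"slide":[0.028,0.011,0],"rot":[0,0,0],"grip":0.2},
    {"slide":[0.01,0.004,0],"rot":[0,0,0],"grip":0.2},
    {"slide":[0,0,-0.02],"rot":[0,0,0],"grip":0.2},
  ],
)

```text
time: 14.15
ee_pos: [0.677, 0.0758, 0.1534]
eef_rot: [0.643, 0.766, 0.001, 0.001]
ft_force: [-0.3, 0.3, -2.8]
width: 0.044
grip_force: 19.9
```

Target TCP z ≈ 0.048, a drop of 0.105.

arm_command(
  steps=[
    {"slide":[0,0,-0.03],"rot":[0,0,0],"grip":0.2},
    {"slide":[0,0,-0.03],"rot":[0,0,0],"grip":0.2},
    {"slide":[0,0,-0.025],"rot":[0,0,0],"grip":0.2},
    {"slide":[0,0,-0.012],"rot":[0,0,0],"grip":0.2},
    {"slide":[0,0,-0.005],"rot":[0,0,0],"grip":0.2},
    {"slide":[0,0,-0.003],"rot":[0,0,0],"grip":0.2},
    {"slide":[0,0,0],"rot":[0,0,0],"grip":0.2},
    {"slide":[0,0,0],"rot":[0,0,0],"grip":0.2},
  ],
)

```text
time: 15.15
ee_pos: [0.6767, 0.0754, 0.0487]
eef_rot: [0.643, 0.766, 0.0, 0.0]
ft_force: [-2.6, -0.9, 5.8]
width: 0.0434
grip_force: 20.0
```

Contact (+5.8 N). I'll release, rise, and head for the blue jar (0.548, -0.069).

arm_command(
  steps=[
    {"slide":[0,0,0],"rot":[0,0,0],"grip":0.8},
    {"slide":[0,0,0],"rot":[0,0,0],"grip":0.8},
    {"slide":[0,0,0],"rot":[0,0,0],"grip":0.8},
    {"slide":[0,0,0.02],"rot":[0,0,0],"grip":0.8},
    {"slide":[0,0,0.05],"rot":[0,0,0],"grip":1},
    {"slide":[0,0,0.05],"rot":[0,0,0],"grip":1},
    {"slide":[-0.02,-0.02,0],"rot":[0,0,0],"grip":1},
    {"slide":[-0.03,-0.035,0],"rot":[0,0,0],"grip":1},
  ],
)

```text
time: 16.15
ee_pos: [0.6265, 0.0217, 0.1697]
eef_rot: [0.642, 0.766, 0.001, 0.001]
ft_force: [-0.4, -0.6, -0.4]
width: 0.0864
grip_force: 0.0
```

arm_command(
  steps=[
    {"slide":[-0.03,-0.035,0],"rot":[0,0,0],"grip":1},
    {"slide":[-0.03,-0.035,0],"rot":[0,0,0],"grip":1},
    {"slide":[-0.018,-0.019,0],"rot":[0,0,0],"grip":1},
    {"slide":[0,0,0],"rot":[0,0,0],"grip":1},
    {"slide":[0,0,0],"rot":[0,0,0],"grip":1},
    {"slide":[0,0,0],"rot":[0,0,0],"grip":1},
    {"slide":[0,0,0],"rot":[0,0,0],"grip":1},
    {"slide":[0,0,0],"rot":[0,0,0],"grip":1},
  ],
)

```text
time: 17.15
ee_pos: [0.5485, -0.0682, 0.1675]
eef_rot: [0.643, 0.766, 0.0, -0.0]
ft_force: [0.4, 0.1, -1.1]
width: 0.0872
grip_force: 0.0
```

```bash
python3 - <<'E'
from h import *
st();p=eyes.camera('wrist');s=eyes.camera('side')
c=cv2.resize(s['pixels'][130:270,180:320,::-1],None,fx=3,fy=3,interpolation=2)
w=p['pixels'][:,:,::-1][:350,150:510]; w=cv2.resize(w,(432,420))
cv2.imwrite('pics/m5.png',np.hstack([w,c]))
np.savez('w5.npz',pose=p['pose'],K=p['intrinsics'],k1=p['k1'])
im=p['pixels'].astype(int);m=((im[...,2]>120)&(im[...,0]<90)&(im[...,1]<110)).astype(np.uint8)
n,l,q,ce=cv2.connectedComponentsWithStats(m)
for i in range(1,n):
    if q[i,4]>150: print(q[i],ce[i],atz(p,*ce[i],.08))
E
```

```text
t 17.15 tcp [ 0.5485 -0.0682  0.1675] q [ 0.643  0.766  0.    -0.   ] yaw 10.0 w 0.08719315049876013 g 0.0 f [ 0.4  0.1 -1.1]
[ 255  185   56   58 1647] [282.52701882 220.01092896] [ 0.54901752 -0.07173456  0.08      ]
[ 416  195   45   40 1086] [442.54143646 216.6694291 ] [ 0.66810749 -0.04808442  0.08      ]
```

View pics/m5.png

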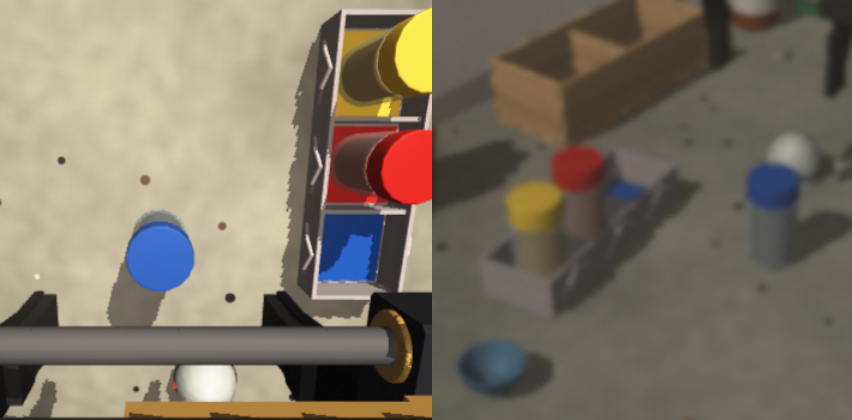

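Yellow and red stand upright in their cells, and the blue lid is at mosaic (160,256), between the fingers. I'll grasp it.

arm_command(
  steps=[
    {"slide":[0,0,-0.025],"rot":[0,0,0],"grip":1},
    {"slide":[0,0,-0.045],"rot":[0,0,0],"grip":1},
    {"slide":[0,0,-0.04],"rot":[0,0,0],"grip":0.8},
    {"slide":[0,0,-0.014],"rot":[0,0,0],"grip":0.7},
    {"slide":[0,0,0],"rot":[0,0,0],"grip":0.2},
    {"slide":[0,0,0],"rot":[0,0,0],"grip":0.2},
    {"slide":[0,0,0],"rot":[0,0,0],"grip":0.2},
    {"slide":[0,0,0],"rot":[0,0,0],"grip":0.2},
  ],
)

```text
time: 18.25
ee_pos: [0.5491, -0.0688, 0.0448]
eef_rot: [0.643, 0.766, 0.0, 0.001]
ft_force: [-2.5, -0.2, 7.5]
width: 0.0435
grip_force: 20.0
```

arm_command(
  steps=[
    {"slide":[0,0,0],"rot":[0,0,0],"grip":0.2},
    {"slide":[0,0,0],"rot":[0,0,0],"grip":0.2},
    {"slide":[0,0,0],"rot":[0,0,0],"grip":0.2},
    {"slide":[0,0,0.01],"rot":[0,0,0],"grip":0.2},
    {"slide":[0,0,0.03],"rot":[0,0,0],"grip":0.2},
    {"slide":[0,0,0.04],"rot":[0,0,0],"grip":0.2},
    {"slide":[0,0,0.03],"rot":[0,0,0],"grip":0.2},
    {"slide":[0,0,0.02],"rot":[0,0,0],"grip":0.2},
  ],
)

```text
time: 19.25
ee_pos: [0.5487, -0.0686, 0.1755]
eef_rot: [0.643, 0.766, 0.0, 0.001]
ft_force: [0.0, -0.4, -2.2]
width: 0.0437
grip_force: 20.0
```

arm_command(
  steps=[
    {"slide":[0.02,0.002,0],"rot":[0,0,0],"grip":0.2},
    {"slide":[0.035,0.004,0],"rot":[0,0,0],"grip":0.2},
    {"slide":[0.035,0.004,0],"rot":[0,0,0],"grip":0.2},
    {"slide":[0.035,0.003,0],"rot":[0,0,0],"grip":0.2},
    {"slide":[0.016,0.002,0],"rot":[0,0,0],"grip":0.2},
    {"slide":[0.008,0.001,0],"rot":[0,0,0],"grip":0.2},
    {"slide":[0,0,-0.02],"rot":[0,0,0],"grip":0.2},
    {"slide":[0,0,-0.02],"rot":[0,0,0],"grip":0.2},
  ],
)

```text
time: 20.25
ee_pos: [0.6964, -0.0531, 0.1318]
eef_rot: [0.643, 0.766, -0.0, -0.0]
ft_force: [0.1, -0.4, -1.2]
width: 0.0433
grip_force: 20.0
```

arm_command(
  steps=[
    {"slide":[0,0,-0.02],"rot":[0,0,0],"grip":0.2},
    {"slide":[0,0,-0.02],"rot":[0,0,0],"grip":0.2},
    {"slide":[0,0,-0.02],"rot":[0,0,0],"grip":0.2},
    {"slide":[0,0,-0.015],"rot":[0,0,0],"grip":0.2},
    {"slide":[0,0,-0.007],"rot":[0,0,0],"grip":0.2},
    {"slide":[0,0,-0.004],"rot":[0,0,0],"grip":0.2},
    {"slide":[0,0,0],"rot":[0,0,0],"grip":0.2},
    {"slide":[0,0,0],"rot":[0,0,0],"grip":0.2},
  ],
)

```text
time: 21.25
ee_pos: [0.6972, -0.0527, 0.0498]
eef_rot: [0.643, 0.766, -0.0, 0.0]
ft_force: [-9.9, -1.2, 13.7]
width: 0.0437
grip_force: 20.0
```

arm_command(
  steps=[
    {"slide":[0,0,0],"rot":[0,0,0],"grip":0.8},
    {"slide":[0,0,0],"rot":[0,0,0],"grip":0.8},
    {"slide":[0,0,0],"rot":[0,0,0],"grip":0.8},
    {"slide":[0,0,0.02],"rot":[0,0,0],"grip":0.8},
    {"slide":[0,0,0.05],"rot":[0,0,0],"grip":1},
    {"slide":[0,0,0.06],"rot":[0,0,0],"grip":1},
    {"slide":[-0.02,0.02,0.04],"rot":[0,0,5],"grip":1},
    {"slide":[-0.035,0.035,0],"rot":[0,0,7],"grip":1},
  ],
)

```text
time: 22.25
ee_pos: [0.644, 0.0026, 0.2228]
eef_rot: [0.559, 0.829, 0.002, 0.003]
ft_force: [-1.2, 0.1, -1.1]
width: 0.0868
grip_force: 0.0
```

arm_command(
  steps=[
    {"slide":[-0.035,0.035,0],"rot":[0,0,8],"grip":1},
    {"slide":[-0.035,0.035,0],"rot":[0,0,8],"grip":1},
    {"slide":[-0.035,0.035,0],"rot":[0,0,8],"grip":1},
    {"slide":[-0.035,0.035,0],"rot":[0,0,8],"grip":1},
    {"slide":[-0.035,0.03,0],"rot":[0,0,8],"grip":1},
    {"slide":[-0.038,0.016,0],"rot":[0,0,8],"grip":1},
    {"slide":[0,0,0],"rot":[0,0,4],"grip":1},
    {"slide":[0,0,0],"rot":[0,0,0],"grip":1},
  ],
)

```text
time: 23.25
ee_pos: [0.4295, 0.1885, 0.2186]
eef_rot: [0.14, 0.99, -0.001, 0.001]
ft_force: [0.4, -1.1, -0.8]
width: 0.0871
grip_force: 0.0
```

```bash
python3 - <<'E'
from h import *
st();p=eyes.camera('wrist');s=eyes.camera('side');t=eyes.camera('top')
c=cv2.resize(s['pixels'][130:250,210:310,::-1],None,fx=2.4,fy=2.4,interpolation=2)
c2=cv2.resize(t['pixels'][200:280,100:180,::-1],None,fx=3,fy=3,interpolation=2)[:132]
w=p['pixels'][:,:,::-1]
cv2.imwrite('pics/m6.png',np.hstack([w,np.vstack([c,c2])]))
np.savez('w6.npz',pose=p['pose'],K=p['intrinsics'],k1=p['k1'])
for n in ['egg','hen']:
    for d in eyes.look_for(n,p)[:1]: print(n,np.round(d['bbox'],1),round(d['conf'],2))
E
```

```text
t 23.25 tcp [0.4295 0.1885 0.2186] q [ 0.14   0.99  -0.001  0.001] yaw 73.9 w 0.08713623298369835 g 0.0 f [ 0.4 -1.1 -0.8]
egg [262.9 171.8 304.1 214. ] 0.64
```

View pics/m6.png

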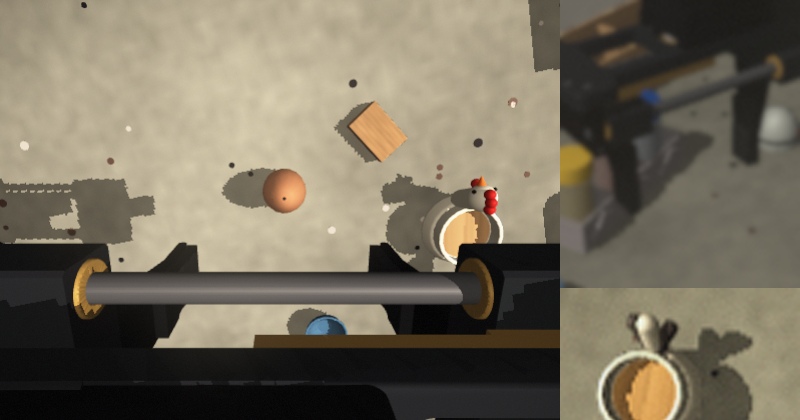

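The egg is at (285,191), and the nest rim centre is at about (471,236) with the head at (485,197). The blue jar is hidden by the gripper, so I'll check it later.

```bash
python3 - <<'E'
from h import *
z=np.load('w6.npz');p=dict(pose=z['pose'],intrinsics=z['K'],k1=float(z['k1']))
print('egg',atz(p,284.5,191,.034));h=atz(p,471,236,.046);k=atz(p,485,196,.07);print(h,k,np.degrees(np.arctan2(*(h-k)[1::-1])))
E
```

```text
egg [0.43004745 0.18896302 0.034     ]
[0.52638361 0.3614944  0.046     ] [0.47910448 0.36840611 0.07      ] -8.317116982223201
```

arm_command(
  steps=[
    {"slide":[0.0005,0,-0.03],"rot":[0,0,0],"grip":1},
    {"slide":[0,0,-0.05],"rot":[0,0,0],"grip":1},
    {"slide":[0,0,-0.05],"rot":[0,0,0],"grip":1},
    {"slide":[0,0,-0.045],"rot":[0,0,0],"grip":0.8},
    {"slide":[0,0,-0.023],"rot":[0,0,0],"grip":0.7},
    {"slide":[0,0,0],"rot":[0,0,0],"grip":0.2},
    {"slide":[0,0,0],"rot":[0,0,0],"grip":0.2},
    {"slide":[0,0,0],"rot":[0,0,0],"grip":0.2},
  ],
)

```text
time: 24.5
ee_pos: [0.4308, 0.1885, 0.0207]
eef_rot: [0.14, 0.99, 0.0, 0.001]
ft_force: [1.2, 1.1, 0.1]
width: 0.0452
grip_force: 0.6
```

arm_command(
  steps=[
    {"slide":[0,0,0],"rot":[0,0,0],"grip":0.2},
    {"slide":[0,0,0],"rot":[0,0,0],"grip":0.2},
    {"slide":[0,0,0],"rot":[0,0,0],"grip":0.2},
    {"slide":[0,0,0],"rot":[0,0,0],"grip":0.2},
    {"slide":[0,0,0.005],"rot":[0,0,0],"grip":0.2},
    {"slide":[0,0,0.02],"rot":[0,0,0],"grip":0.2},
    {"slide":[0,0,0.03],"rot":[0,0,0],"grip":0.2},
    {"slide":[0,0,0.04],"rot":[0,0,0],"grip":0.2},
  ],
)

```text
time: 25.5
ee_pos: [0.4292, 0.1881, 0.1153]
eef_rot: [0.14, 0.99, -0.0, -0.001]
ft_force: [1.0, -0.7, 0.3]
width: 0.0442
grip_force: 20.0
```

arm_command(
  steps=[
    {"slide":[0,0,0.04],"rot":[0,0,0],"grip":0.2},
    {"slide":[0.014,0.025,0],"rot":[0,0,2],"grip":0.2},
    {"slide":[0.02,0.035,0],"rot":[0,0,2],"grip":0.2},
    {"slide":[0.02,0.035,0],"rot":[0,0,0],"grip":0.2},
    {"slide":[0.02,0.035,0],"rot":[0,0,0],"grip":0.2},
    {"slide":[0.016,0.028,0],"rot":[0,0,0],"grip":0.2},
    {"slide":[0.008,0.014,0],"rot":[0,0,0],"grip":0.2},
    {"slide":[0,0,0],"rot":[0,0,0],"grip":0.2},
  ],
)

```text
time: 26.5
ee_pos: [0.5275, 0.3612, 0.1545]
eef_rot: [0.105, 0.995, 0.0, -0.0]
ft_force: [0.4, -1.1, -0.9]
width: 0.0443
grip_force: 20.0
```

```bash
python3 - <<'E'
from h import *
st();p=eyes.camera('wrist');s=eyes.camera('side');t=eyes.camera('top')
c=cv2.resize(s['pixels'][130:250,210:310,::-1],None,fx=2,fy=2,interpolation=2)
c2=cv2.resize(s['pixels'][230:350,100:200,::-1],None,fx=2,fy=2,interpolation=2)
w=p['pixels'][:,:,::-1]
cv2.imwrite('pics/m7.png',np.hstack([w,np.vstack([c,c2])[:420]]))
np.savez('w7.npz',pose=p['pose'],K=p['intrinsics'],k1=p['k1'])
E
```

```text
t 26.5 tcp [0.5275 0.3612 0.1545] q [ 0.105  0.995  0.    -0.   ] yaw 78.0 w 0.044298671057956734 g 19.99999701671186 f [ 0.4 -1.1 -0.9]
```

View pics/m7.png

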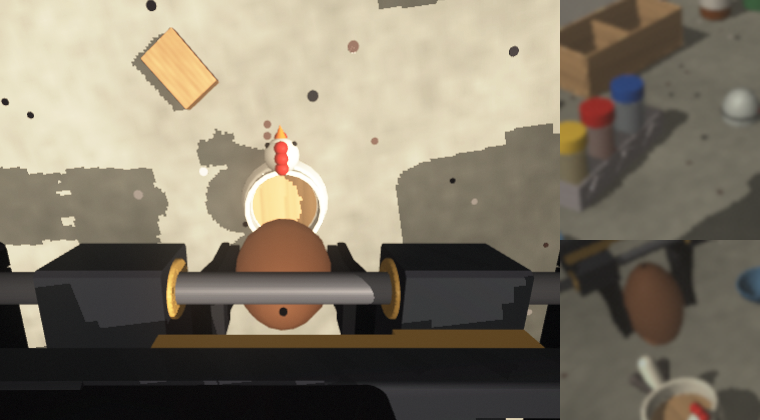

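The jars stand upright in the rack. The held egg is centred at u≈283, and the nest rim spans u 245–327 with its top at v≈170, so its centre is at about (286,208).

```bash
python3 - <<'E'
from h import *
z=np.load('w7.npz');p=dict(pose=z['pose'],intrinsics=z['K'],k1=float(z['k1']))
best=None
th=np.linspace(0,6.28,60)
for x,y in [(.5275,.3612),(.5275,.358),(.524,.360),(.530,.362),(.5265,.363)]:
    P=np.array([proj(p,(x+.033*np.cos(a),y+.033*np.sin(a),.046)) for a in th]);print(x,y,P.min(0),P.max(0))
print('egg c', proj(p,(.5275,.3612,.134+.034)), proj(p,(.5275,.3612,.134+.07)))
E
```

```text
0.5275 0.3612 [243.56409493 169.08521953] [324.24043139 247.28430167]
0.5275 0.358 [239.76158591 169.92178815] [320.39045268 248.02654853]
0.524 0.36 [241.1179372  165.07771115] [322.02816076 243.72960638]
0.53 0.362 [245.23487414 171.94800458] [325.74420885 249.8244897 ]
0.5265 0.363 [245.41730652 167.38089992] [326.19227765 245.77238938]
egg c (np.float64(284.55565945063876), np.float64(272.68511201813715)) (np.float64(284.98197802669523), np.float64(313.98578573293105))
```

arm_command(
  steps=[
    {"slide":[0,0.001,-0.02],"rot":[0,0,0],"grip":0.2},
    {"slide":[0,0,-0.025],"rot":[0,0,0],"grip":0.2},
    {"slide":[0,0,-0.025],"rot":[0,0,0],"grip":0.2},
    {"slide":[0,0,-0.02],"rot":[0,0,0],"grip":0.2},
    {"slide":[0,0,-0.009],"rot":[0,0,0],"grip":0.2},
    {"slide":[0,0,-0.004],"rot":[0,0,0],"grip":0.2},
    {"slide":[0,0,0],"rot":[0,0,0],"grip":0.2},
    {"slide":[0,0,0],"rot":[0,0,0],"grip":0.2},
  ],
)

```text
time: 27.65
ee_pos: [0.5282, 0.3616, 0.0523]
eef_rot: [0.105, 0.994, 0.0, 0.0]
ft_force: [-0.1, -0.5, 0.3]
width: 0.0442
grip_force: 20.0
```

arm_command(
  steps=[
    {"slide":[0,0,-0.0015],"rot":[0,0,0],"grip":0.2},
    {"slide":[0,0,0],"rot":[0,0,0],"grip":0.2},
    {"slide":[0,0,0],"rot":[0,0,0],"grip":0.2},
    {"slide":[0,0,0],"rot":[0,0,0],"grip":0.2},
    {"slide":[0,0,0],"rot":[0,0,0],"grip":0.2},
    {"slide":[0,0,0],"rot":[0,0,0],"grip":0.2},
    {"slide":[0,0,0],"rot":[0,0,0],"grip":0.2},
    {"slide":[0,0,0],"rot":[0,0,0],"grip":0.2},
  ],
)

```text
time: 28.65
ee_pos: [0.5281, 0.3616, 0.0508]
eef_rot: [0.105, 0.994, 0.0, 0.0]
ft_force: [-1.1, -0.9, 5.1]
width: 0.0443
grip_force: 20.0
```

arm_command(
  steps=[
    {"slide":[0,0,0],"rot":[0,0,0],"grip":0.8},
    {"slide":[0,0,0],"rot":[0,0,0],"grip":0.8},
    {"slide":[0,0,0],"rot":[0,0,0],"grip":0.8},
    {"slide":[0,0,0],"rot":[0,0,0],"grip":0.8},
    {"slide":[0,0,0.02],"rot":[0,0,0],"grip":0.8},
    {"slide":[0,0,0.05],"rot":[0,0,0],"grip":1},
    {"slide":[0,0,0.06],"rot":[0,0,0],"grip":1},
    {"slide":[0,-0.02,0.04],"rot":[0,0,0],"grip":1},
  ],
)

```text
time: 29.65
ee_pos: [0.5271, 0.3433, 0.2246]
eef_rot: [0.104, 0.995, 0.002, 0.001]
ft_force: [0.7, 0.8, -0.1]
width: 0.0855
grip_force: 0.0
```

arm_command(
  steps=[
    {"slide":[-0.007,-0.035,0],"rot":[0,0,-6],"grip":1},
    {"slide":[-0.007,-0.04,0],"rot":[0,0,-6],"grip":1},
    {"slide":[-0.007,-0.04,0],"rot":[0,0,-6],"grip":1},
    {"slide":[-0.007,-0.04,0],"rot":[0,0,-6],"grip":1},
    {"slide":[-0.007,-0.04,0],"rot":[0,0,-6],"grip":1},
    {"slide":[-0.007,-0.04,0],"rot":[0,0,-6],"grip":1},
    {"slide":[-0.007,-0.04,0],"rot":[0,0,-6],"grip":1},
    {"slide":[-0.007,-0.04,0],"rot":[0,0,-6],"grip":1},
  ],
)

```text
time: 30.65
ee_pos: [0.4716, 0.0257, 0.2213]
eef_rot: [0.502, 0.865, 0.0, 0.001]
ft_force: [0.7, -1.4, -0.2]
width: 0.0869
grip_force: 0.0
```

arm_command(
  steps=[
    {"slide":[-0.01,-0.045,0],"rot":[0,0,-6],"grip":1},
    {"slide":[-0.01,-0.045,0],"rot":[0,0,-6],"grip":1},
    {"slide":[-0.01,-0.045,0],"rot":[0,0,-6],"grip":1},
    {"slide":[-0.01,-0.04,0],"rot":[0,0,-6],"grip":1},
    {"slide":[-0.009,-0.037,0],"rot":[0,0,-6],"grip":1},
    {"slide":[0,0,-0.03],"rot":[0,0,0],"grip":1},
    {"slide":[0,0,-0.03],"rot":[0,0,0],"grip":1},
    {"slide":[0,0,0],"rot":[0,0,0],"grip":1},
  ],
)

```text
time: 31.65
ee_pos: [0.4221, -0.1848, 0.1596]
eef_rot: [0.707, 0.707, -0.0, -0.001]
ft_force: [-0.9, 0.6, 1.0]
width: 0.087
grip_force: 0.0
```

```bash
python3 - <<'E'
from h import *
st();p=eyes.camera('wrist');s=eyes.camera('side')
c=cv2.resize(s['pixels'][130:250,210:310,::-1],None,fx=2,fy=2,interpolation=2)
c2=cv2.resize(s['pixels'][250:350,110:210,::-1],None,fx=2,fy=2,interpolation=2)
w=p['pixels'][:,:,::-1]
cv2.imwrite('pics/m8.png',np.hstack([w,np.vstack([c,c2])[:420]]))
np.savez('w8.npz',pose=p['pose'],K=p['intrinsics'],k1=p['k1'])
for d in eyes.look_for('stopper',p)[:1]: print(np.round(d['bbox'],1),round(d['conf'],2))
print('expected',proj(p,(.423,-.1854,.056)))
E
```

```text
t 31.65 tcp [ 0.4221 -0.1848  0.1596] q [ 0.707  0.707 -0.    -0.001] yaw -0.0 w 0.08696889634264644 g 0.0 f [-0.9  0.6  1. ]
[264.5 183.2 304.6 229.1] 0.88
expected (np.float64(283.8468641754215), np.float64(211.10280784469398))
```

View pics/m8.png

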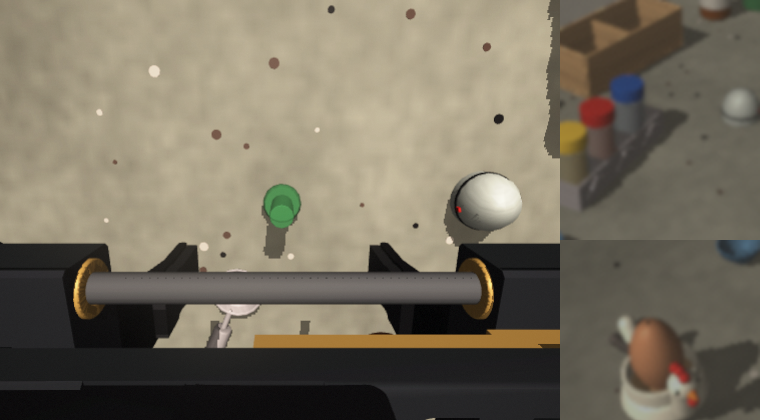

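The egg sits in the nest and the jars are in the rack. The stopper's plug top is at (282,214), the white timer is at (487,200) and the strainer is at (237,293).

```bash
python3 - <<'E'
from h import *
z=np.load('w8.npz');p=dict(pose=z['pose'],intrinsics=z['K'],k1=float(z['k1']))
print(atz(p,282,215,.056),atz(p,282,203,.014),'timer left edge',atz(p,452,200,.02),'strainer',atz(p,237,273,.02))
E
```

```text
[ 0.42151102 -0.18865144  0.056     ] [ 0.42129746 -0.18853772  0.014     ] timer left edge [ 0.5750905  -0.18426908  0.02      ] strainer [ 0.37809243 -0.25612947  0.02      ]
```

arm_command(
  steps=[
    {"slide":[-0.0005,-0.003,-0.02],"rot":[0,0,0],"grip":0.65},
    {"slide":[0,0,-0.04],"rot":[0,0,0],"grip":0.65},
    {"slide":[0,0,-0.04],"rot":[0,0,0],"grip":0.65},
    {"slide":[0,0,-0.03],"rot":[0,0,0],"grip":0.65},
    {"slide":[0,0,-0.01],"rot":[0,0,0],"grip":0.65},
    {"slide":[0,0,0],"rot":[0,0,0],"grip":0.1},
    {"slide":[0,0,0],"rot":[0,0,0],"grip":0.1},
    {"slide":[0,0,0],"rot":[0,0,0],"grip":0.1},
  ],
  newtons=15,
)

```text
time: 32.8
ee_pos: [0.423, -0.1891, 0.0211]
eef_rot: [0.708, 0.707, 0.0, 0.001]
ft_force: [-0.6, -0.4, -0.0]
width: 0.0343
grip_force: 0.0
```

arm_command(
  steps=[
    {"slide":[0,0,0],"rot":[0,0,0],"grip":0.1},
    {"slide":[0,0,0],"rot":[0,0,0],"grip":0.1},
    {"slide":[0,0,0],"rot":[0,0,0],"grip":0.1},
    {"slide":[0,0,0],"rot":[0,0,0],"grip":0.1},
    {"slide":[0,0,0],"rot":[0,0,0],"grip":0.1},
    {"slide":[0,0,0],"rot":[0,0,0],"grip":0.1},
    {"slide":[0,0,0],"rot":[0,0,0],"grip":0.1},
    {"slide":[0,0,0],"rot":[0,0,0],"grip":0.1},
  ],
)

```text
time: 33.8
ee_pos: [0.4224, -0.1889, 0.0204]
eef_rot: [0.708, 0.707, -0.0, 0.0]
ft_force: [-2.1, 0.7, 5.4]
width: 0.0192
grip_force: 15.0
```

arm_command(
  steps=[
    {"slide":[0,0,0.01],"rot":[0,0,0],"grip":0.1},
    {"slide":[0,0,0.04],"rot":[0,0,0],"grip":0.1},
    {"slide":[0,0,0.04],"rot":[0,0,0],"grip":0.1},
    {"slide":[0.015,-0.025,0],"rot":[0,0,0],"grip":0.1},
    {"slide":[0.025,-0.04,0],"rot":[0,0,0],"grip":0.1},
    {"slide":[0.025,-0.04,0],"rot":[0,0,0],"grip":0.1},
    {"slide":[0.025,-0.04,0],"rot":[0,0,0],"grip":0.1},
    {"slide":[0.014,-0.034,0],"rot":[0,0,0],"grip":0.1},
  ],
)

```text
time: 34.8
ee_pos: [0.5273, -0.369, 0.1102]
eef_rot: [0.708, 0.707, 0.0, -0.0]
ft_force: [-0.4, 0.4, -0.2]
width: 0.0197
grip_force: 15.0
```

```bash
python3 - <<'E'
from h import *
st();p=eyes.camera('wrist')
save(p,'w9')
np.savez('w9.npz',pose=p['pose'],K=p['intrinsics'],k1=p['k1'])
th=np.linspace(0,6.28,60)
for x,y in [(.526,-.368),(.524,-.370),(.529,-.366)]:
    P=np.array([proj(p,(x+.038*np.cos(a),y+.038*np.sin(a),.012)) for a in th]);print(x,y,P.min(0),P.max(0))
E
```

```text
t 34.8 tcp [ 0.5273 -0.369   0.1102] q [ 0.708  0.707  0.    -0.   ] yaw -0.1 w 0.019659142751387217 g 14.99961506240652 f [-0.4  0.4 -0.2]
0.526 -0.368 [232.60609652 162.45478999] [329.04630332 255.8680165 ]
0.524 -0.37 [230.16667587 165.09537961] [326.42956577 258.15546162]
0.529 -0.366 [236.3283149 159.8022267] [332.9442028 253.5708756]
```

View pics/w9.png

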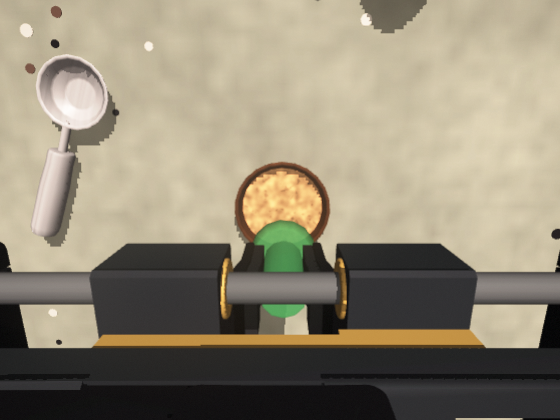

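The dish spans u 235–330 with its top at v=162, which puts its centre at (0.527, -0.368), right under the stopper. I'll lower it.

arm_command(
  steps=[
    {"slide":[0,0.001,-0.02],"rot":[0,0,0],"grip":0.1},
    {"slide":[0,0,-0.03],"rot":[0,0,0],"grip":0.1},
    {"slide":[0,0,-0.02],"rot":[0,0,0],"grip":0.1},
    {"slide":[0,0,-0.01],"rot":[0,0,0],"grip":0.1},
    {"slide":[0,0,-0.004],"rot":[0,0,0],"grip":0.1},
    {"slide":[0,0,-0.001],"rot":[0,0,0],"grip":0.1},
    {"slide":[0,0,0],"rot":[0,0,0],"grip":0.1},
    {"slide":[0,0,0],"rot":[0,0,0],"grip":0.1},
  ],
)

```text
time: 35.85
ee_pos: [0.5266, -0.3669, 0.0256]
eef_rot: [0.708, 0.707, 0.0, 0.0]
ft_force: [-0.4, -0.1, -0.4]
width: 0.0193
grip_force: 15.0
```

arm_command(
  steps=[
    {"slide":[0,0,-0.001],"rot":[0,0,0],"grip":0.1},
    {"slide":[0,0,0],"rot":[0,0,0],"grip":0.1},
    {"slide":[0,0,0],"rot":[0,0,0],"grip":0.1},
    {"slide":[0,0,-0.0005],"rot":[0,0,0],"grip":0.1},
    {"slide":[0,0,0],"rot":[0,0,0],"grip":0.1},
    {"slide":[0,0,0],"rot":[0,0,0],"grip":0.1},
    {"slide":[0,0,0],"rot":[0,0,0],"grip":0.1},
    {"slide":[0,0,0],"rot":[0,0,0],"grip":0.1},
  ],
)

```text
time: 36.85
ee_pos: [0.5266, -0.3669, 0.0244]
eef_rot: [0.708, 0.707, -0.0, 0.0]
ft_force: [-2.9, 1.8, 8.0]
width: 0.0196
grip_force: 15.0
```

arm_command(
  steps=[
    {"slide":[0,0,0],"rot":[0,0,0],"grip":0.6},
    {"slide":[0,0,0],"rot":[0,0,0],"grip":0.6},
    {"slide":[0,0,0],"rot":[0,0,0],"grip":0.6},
    {"slide":[0,0,0],"rot":[0,0,0],"grip":0.6},
    {"slide":[0,0,0.02],"rot":[0,0,0],"grip":0.6},
    {"slide":[0,0,0.04],"rot":[0,0,0],"grip":0.6},
    {"slide":[0,0,0.05],"rot":[0,0,0],"grip":0.6},
    {"slide":[0,0,0.05],"rot":[0,0,0],"grip":0.6},
  ],
)

```text
time: 37.85
ee_pos: [0.5264, -0.3665, 0.1868]
eef_rot: [0.707, 0.707, 0.0, 0.001]
ft_force: [1.0, -0.6, 0.6]
width: 0.0517
grip_force: 0.0
```

arm_command(
  steps=[
    {"slide":[0,-0.03,0.04],"rot":[0,0,0],"grip":0.6},
    {"slide":[0,-0.04,0.02],"rot":[0,0,-5],"grip":0.6},
    {"slide":[0,-0.04,0],"rot":[0,0,-5],"grip":0.6},
    {"slide":[0,-0.04,0],"rot":[0,0,-5],"grip":0.6},
    {"slide":[0,-0.03,0],"rot":[0,0,-5],"grip":0.6},
    {"slide":[0,0,0],"rot":[0,0,0],"grip":0.6},
    {"slide":[0,0,0],"rot":[0,0,0],"grip":0.6},
    {"slide":[0,0,0],"rot":[0,0,0],"grip":0.6},
  ],
)

```text
time: 38.85
ee_pos: [0.5269, -0.5455, 0.2445]
eef_rot: [0.819, 0.574, 0.0, 0.0]
ft_force: [0.4, 1.2, 1.0]
width: 0.0523
grip_force: 0.0
```

```bash
python3 - <<'E'
from h import *
st();t=eyes.camera('top');s=eyes.camera('side')
f=lambda p,a,b,c,d,w,h:cv2.resize(p['pixels'][a:b,c:d,::-1],(w,h),interpolation=2)
sd=np.hstack([f(s,155,255,210,310,266,300),f(s,255,355,110,210,266,300),f(s,130,230,310,410,266,300)])
cv2.imwrite('pics/fin.png',np.vstack([sd,f(t,145,270,100,460,798,277)]))
E
```

```text
t 38.85 tcp [ 0.5269 -0.5455  0.2445] q [0.819 0.574 0.    0.   ] yaw -20.0 w 0.05231474509605601 g 0.0 f [0.4 1.2 1. ]
```

View pics/fin.png

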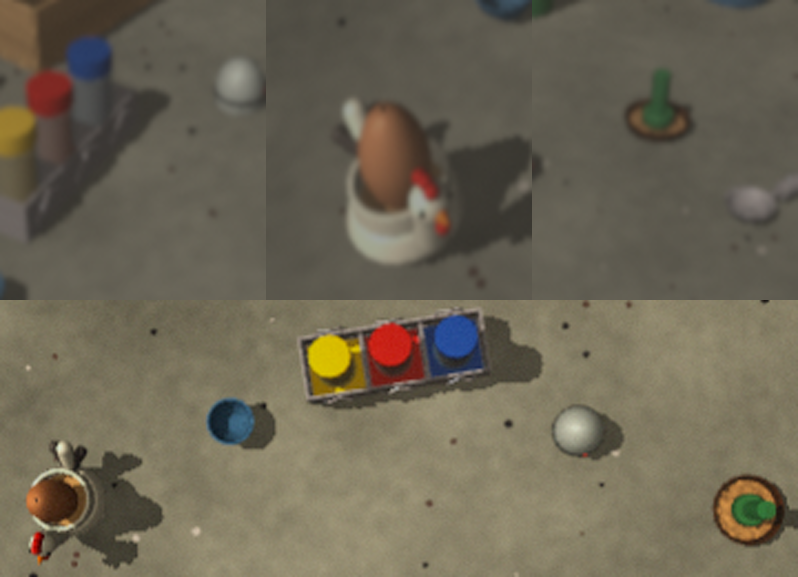

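All five look seated. I'll check the egg's lean by projecting an upright egg's apex: the salt hole is at mosaic (36,500) in the top view.

```bash
python3 - <<'E'
from h import *
t=eyes.camera('top');s=eyes.camera('side')
print('hole seen',116.2,235.3,'upright',proj(t,(.528,.3616,.100)),'base',proj(t,(.528,.3616,.03)))
print('mm off',(atz(t,116.2,235.3,.1)-[.528,.3616,.1])*1000)
print('side apex pred',proj(s,(.528,.3616,.1)),'seen ~154.7,289.5')
E
```

```text
hole seen 116.2 235.3 upright (np.float64(115.61959237287104), np.float64(233.94856213823044)) base (np.float64(128.5602709177645), np.float64(234.3693050654747))
mm off [-2.93572065e+00 -1.38569960e+00 -2.77555756e-14]
side apex pred (np.float64(152.73888211999198), np.float64(290.092987063599)) seen ~154.7,289.5
```

The egg is upright to within measurement error, so I'm handing in.

```bash
python3 -c "
from h import *
print(order.close_job())"
```

```text
the job is handed in; nothing more can be done
None
```

I handed the job in at about 39 s: in the last pictures the three jars stood upright in their matching cells, the egg in the hen's nest and the stopper head down in the dish. The hand-in returned no verdict.

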